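# Index the torch test stand on by one notch

### The arm

A 7-joint arm with a two-finger parallel gripper is mounted at the origin on the work surface. World frame = base frame: x ahead of the robot, y to its left, z up, the work surface at z = 0. Lengths are in m, angles in rad, forces in N, time in s.
With the tool pointing down it reaches from about 0.35 to 0.9 m from the base axis. Payload 8.1 kg.
Tool frame: the origin (TCP) lies midway between the tips of the shut fingers; the grasp point (between the pads) lies behind it (arm.tcp_to_grasp is the z of the grasp point in the tool frame, in m); z points along the fingers, y is the line along which they close (so a half turn about z gives the same grasp; the last joint's range is limited). The gripper opens to 92 mm and grips with 3 to 60 N. Pads are 19 mm wide; open, the fingers measure 130 mm over their backs; the gripper's body (75 mm by 190 mm) begins 47 mm behind the grasp point.
Start: joints at [-1.45, 0.434, 0.025, 1.573, -0.012, 1.134, -0.075], TCP at [0.139, 0.609, 0.227] pointing down, gripper open.
Joint ranges: [-2.62, 2.62], [-0.44, 2.09], [-1.27, 1.32], [0.08, 2.57], [-1.32, 4.46], [0.12, 2], [-2.74, 2.74]. Speed limits (rad/s): [2.22, 2.22, 3.01, 3.01, 3.14, 3.14, 3.14].

### API

Orientations are given as a rotation vector (axis times angle).
In Python, from cell import readout, vision, arm gives the robot as it stands.
- The arm moves only by the tool carry_out, never from a script. Its argument "increments" is one flat list of numbers, 6 for each row, row after row: the shift along the world's x, y, z in mm, then the turn, a rotation vector about the world's x, y, z in rad. In form: [tx, ty, tz, wx, wy, wz, tx, ty, tz, wx, wy, wz, ...]. A call has 1 to 20 rows; each row shifts and turns the commanded pose from where the row before left it; what a row does not reach is not made up. A row lasts 1/8 s, in which the tool goes at most 62.5 mm and 10.7 degrees, less where a joint would pass 70% of its speed; a pose out of reach is approached as far as the arm can. A call with a gripper value outside its range is refused whole. "grip" is the closure, from 0 (fully open) to 1 (shut), set as the call begins (left out, the last holds). The fingers move at their own pace and stop on an object; "newtons" is the grip in N (left out, the last holds). Time passes only in rows, so rows that do not move let the fingers close. It gives the time, the measured TCP pose, the force, the opening and the grip force at its end, in the units of the state.
- readout.observe(): the state, without advancing time (a new reading comes with each control period).
- vision.get_image(name): name is "scene" or "top"; returns the picture (400x640x3 uint8, red, green, blue); there is no depth.
- vision.calibration(name): a dict with "fov_y" (degrees; the focal length in pixels is half the picture's height over the tangent of half this angle, whatever the lens; pixels are square), "cx", "cy" (the principal point, pixels), "pose" (4x4, takes a point from camera to world coordinates). Camera axes: x right, y up, looking along -z (the intrinsics and any distortion apply to the point x, -y, -z); pixel columns grow to the right and rows downward; lengths in m; the calibration is good to about 2 mm. A picture is of the moment at which its call begins. calibration takes no time and is no camera call.
- arm.sign_off(): hands the job in; it is judged then, once.
The state is a dict: "clock": time; "joints": joint angles; "dq": joint speeds; "joint_efforts": joint torques, N m; "position": TCP position; "ee_rot": TCP orientation; "force": force on the tool from outside, world axes, zero at the start; "ft_torque": the same for the moment, N m; "width": opening from 0.0 (shut) to 1.0 (fully open); "gripper_force": force on a finger pad.
Only numpy, scipy, OpenCV 4.12 (cv2) and the standard library are available. Lean on these libraries where they do the work, as an engineer would, in place of code of your own. Each camera call takes 0.05 s, during which the arm holds its last target. There are 200 camera calls.

### The job

On the torch test stand, press the spring plunger down, push the turntable clockwise (seen from above) to the very next notch, and let the plunger spring fully back up into that notch, so that the torch faces the light sensor; then move clear. Only press and push: the torch stays lying in its cradle, and the other things on the desk stay where they are.

Things in the scene. Friction and masses are not known exactly. Their poses are not given: they have to be found in the camera images.
- turntable (a joint): Turntable: aluminium disc, 216 mm diameter, top 62 mm above the desk, turning on a vertical axis; an arm out to 172 mm carries plunger and push plate. Rad, 0 at the start, grows clockwise seen from above. The fixed steel ring under it has 8 open rim notches 0.785 rad apart (play 0.017 either way): the next is at 0.785. Stiff: about 2 to 4 N at the push plate turn it, and it stays where left.
- plunger (a joint): Spring plunger, m: 0 up, 0.012 fully down; 4 N to start, 9 N at the bottom. Up, its tongue locks the table in a notch; pressed beyond 0.008 the table is free. Let go between notches, the tongue rides under the ring (about 0.007) and the table can still be pushed; at the next notch it snaps up to 0 by itself and stops the table. Kept pressed, it passes the notch.
- plunger_top (a point): Centre of the top of the plunger's black round cap (30 mm diameter) on the arm, 145 mm from the turntable's axis, 87 mm above the desk when up, 75 mm when pressed; moves with plunger and turntable. Its x axis points level to the turntable's axis, y the clockwise way, z up.
- push_face (a point): Upright aluminium push plate on the arm, sloping at its back, just clockwise of the plunger cap. This point is the centre of its flat face towards the cap: 24 mm from the cap's centre the clockwise way, 145 mm from the axis, 106 mm above the desk. The face is 44 mm wide (radially) and reaches up to 126 mm. A fingertip standing on the cap pushes against it to turn the table. Axes as plunger_top.
- table_axis (a point): Centre of the turntable on its vertical axis, at its top face, 62 mm above the desk; the stand is fixed to the desk. On its base, 200 mm from the axis, a post carries a round light sensor, top 120 mm above the desk; the table's arm swings clear of it.
- cradle (a point): Middle of the two black cradle saddles on the turntable, 74 mm above the desk, where the torch's underside rests; turns with the turntable. Its x axis points along the torch, away from the plunger. Saddle walls reach 88 mm above the desk.
- torch: Loose orange-red torch, 163 mm long, barrel 40 mm and head 50 mm in diameter, 0.28 kg, lying in the cradle across the turntable; it reaches 119 mm above the desk and its tail comes no nearer than 55 mm to the centre of the plunger cap. Origin: underside of the barrel, 65 mm from the tail end, resting at point cradle; x along it to the head.
- coaster: Bystander: round wooden coaster, 90 mm diameter, 12 mm high, origin at the centre of its underside.
- radio: Bystander: black hand radio lying flat, 110 x 56 x 34 mm with a 50 mm stub aerial along its x; origin under the case's centre.
- flask: Bystander: grey-green flask, 72 mm diameter, 250 mm high, standing; origin at the centre of its underside.
- mug: Bystander: white mug, 80 mm diameter, 90 mm high; origin at the centre of its underside.
There are look-alikes about, which are no part of the job. Of the things like the torch, leave any that is pink or purple; of the rest the smaller one is meant.

How it is judged:
On the way, in this order (a step that is already met when the one before it is completed fails the run):
1. the plunger is pressed in, with the table still at its first notch (value of joint plunger above 0.0075 m and value of joint turntable below 0.12 rad), for 0.04 s.
2. the table is turned clockwise out of its first notch (value of joint turntable above 0.2 rad), for 0.02 s.
3. the plunger has sprung up in the next notch (value of joint turntable between 0.75 and 0.82 rad and value of joint plunger below 0.002 m), for 0.2 s.
At the end, for the whole second after the job is handed in: The turntable rests one notch (0.785 rad, within 0.035) clockwise of its start with the plunger up (within 2 mm), the torch still lies in its cradle (within 15 mm), and the coaster, radio, flask and mug are within 30 mm of where they stood (all of step 3 and velocity of joint turntable between -0.02 and 0.02 rad/s and distance between torch and cradle below 0.015 m and linear speed of torch below 0.02 m/s and distance of each of coaster, radio, flask, mug from where it was at the start of the episode below 0.03 m); the robot touches nothing.
It fails at once if the turntable is turned well past the next notch (value of joint turntable above 1.1 rad).
It fails at once if the turntable is turned anticlockwise out of its notch (value of joint turntable below -0.15 rad).
It fails at once if the torch is lifted or knocked out of its cradle (distance between torch and cradle above 0.025 m).
It fails at once if the coaster, radio, flask or mug is lifted or pushed away (distance of any of coaster, radio, flask, mug from where it was at the start of the episode above 0.04 m).
It also fails if it takes over 40 s, if anything falls off the work surface, if the arm or the gripper's body presses on something with over 40 N, if the wrist force passes 120 N, or if a joint passes its speed limit or range.

## Working session

There is one attempt and no reset: what is moved stays moved. The work goes in short steps, Python scripts to look and compute and a tool call to move; the robot and the scene stay as the last step left them, time stands still between calls to the robot, and variables do not carry over. Pictures are saved under pics/ and viewed, at most 10 in all, crops included, and the job is handed in when it is done.

Besides the shell and the picture viewer there is one more tool, called after "Request:" as name(argument=value, ...), one argument or row to a line, values as JSON. carry_out: Moves the arm, as the interface text tells. Its arguments: {"type":"object","properties":{"increments":{"type":"array","items":{"type":"number"}},"grip":{"type":"number"},"newtons":{"type":"number"}},"required":["increments"]}

```bash
mkdir -p pics; python3 - <<'E'
from cell import readout, vision, arm
import cv2
for n in("scene","top"):
    im=vision.get_image(n); cv2.imwrite(f"pics/{n}0.png",im[:,:,::-1])
    print(vision.calibration(n))
s=readout.observe();print(s["clock"],s["position"],s["ee_rot"],s["force"],arm.tcp_to_grasp)
E
```

```text
{'fov_y': 50.320986517319845, 'cx': 324.0438686879203, 'cy': 198.3810956766967, 'pose': array([[-0.66037839, -0.50076157,  0.55958755,  1.21012102],
       [ 0.75079382, -0.45464016,  0.47917738,  0.64271096],
       [ 0.01445736,  0.73657327,  0.67620323,  0.96007614],
       [ 0.        ,  0.        ,  0.        ,  1.        ]])}
{'fov_y': 48.576350683545975, 'cx': 321.1200659710062, 'cy': 197.6846378718023, 'pose': array([[-0.00253323,  0.99348407, -0.11394289,  0.31127557],
       [-0.99994531, -0.00367279, -0.00979239,  0.01953801],
       [-0.01014707,  0.11391186,  0.99343904,  1.4880697 ],
       [ 0.        ,  0.        ,  0.        ,  1.        ]])}
0.1 [0.13870924 0.60896268 0.22604734] [ 3.50995156e-01  3.12189776e+00 -2.13682552e-03] [-0.09471185 -0.22601436 -0.00871569] -0.0188
```

View pics/scene0.png

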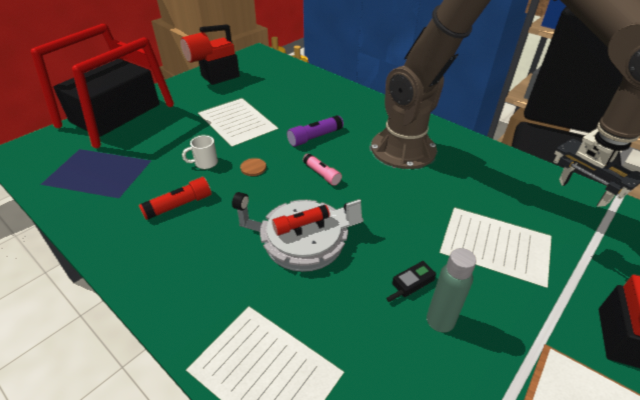

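View pics/top0.png

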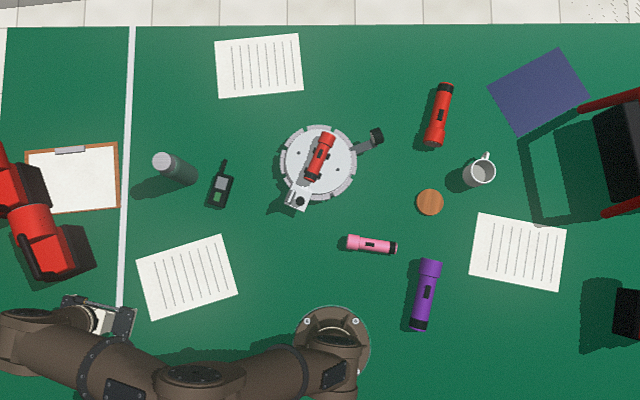

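The top view shows the stand at about (319,162), with the plunger arm at about (298,198) and the sensor at (376,136). The torch lies across the table. I'll enlarge this area.

```bash
cat > h.py <<'E'
import numpy as np, cv2
from cell import vision
def ray(n,u,v):
    c=vision.calibration(n);f=200/np.tan(np.radians(c["fov_y"]/2));P=np.array(c["pose"])
    return P[:3,3],P[:3,:3]@np.array([(u-c["cx"])/f,-(v-c["cy"])/f,-1])
def onz(n,u,v,z):
    o,d=ray(n,u,v);return o+d*(z-o[2])/d[2]
def proj(n,p):
    c=vision.calibration(n);f=200/np.tan(np.radians(c["fov_y"]/2));P=np.array(c["pose"])
    q=P[:3,:3].T@(np.array(p)-P[:3,3]);return c["cx"]-f*q[0]/q[2],c["cy"]+f*q[1]/q[2]
E
python3 - <<'E'
import cv2,numpy as np
a=cv2.imread("pics/top0.png")[115:220,265:395]
b=cv2.imread("pics/scene0.png")[180:280,225:375]
a=cv2.resize(a,None,fx=5,fy=5,interpolation=cv2.INTER_CUBIC);b=cv2.resize(b,None,fx=5,fy=5,interpolation=cv2.INTER_CUBIC)
cv2.imwrite("pics/a.png",a);cv2.imwrite("pics/b.png",b)
E
```

```text
(no output)
```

View pics/a.png

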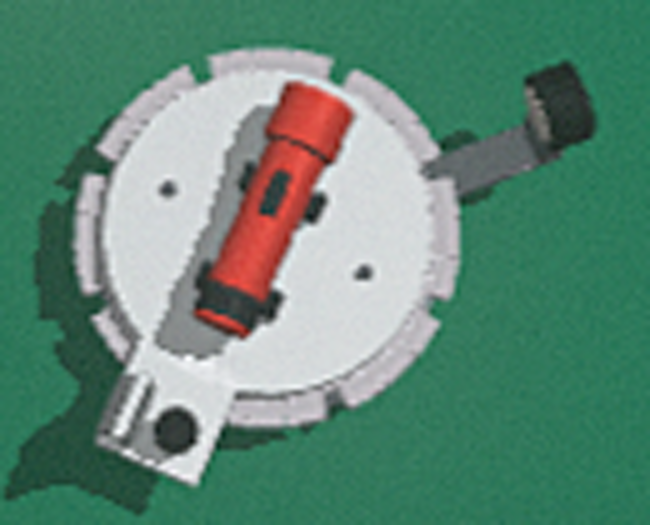

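View pics/b.png

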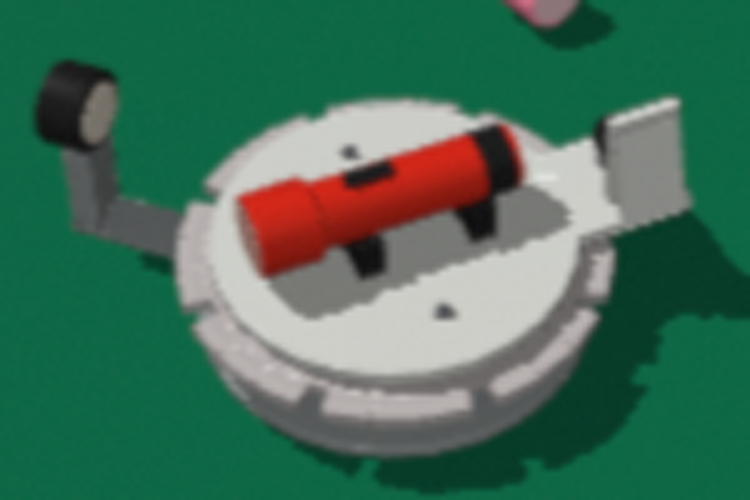

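Top view: the cap is at about (300.2,201), the push plate lies clockwise of it (up-left), and the disc centre is near (318.5,161.3).

```bash
python3 - <<'E'
from h import *
im=cv2.imread("pics/top0.png")
cr=cv2.cvtColor(im,cv2.COLOR_BGR2HSV)[115:220,265:395]
# disc edge: bright low-saturation, slightly greener than ring (ring pinkish)
b,g,r=[im[115:220,265:395,i].astype(int) for i in range(3)]
m=((cr[...,1]<40)&(cr[...,2]>120)).astype(np.uint8)
n,l,st,ce=cv2.connectedComponentsWithStats(m);k=1+np.argmax(st[1:,4])
print("bbox",st[k])
disc=((g>=r-2)&(m>0)).astype(np.uint8)
disc=cv2.morphologyEx(cv2.medianBlur(disc,3),cv2.MORPH_OPEN,np.ones((3,3)))
n,l,st,ce=cv2.connectedComponentsWithStats(disc);k=1+np.argmax(st[1:,4]);print("disc",st[k])
dk=(cr[...,2]<75)
dk[:80]=0;dk[:,:28]=0;dk[:,45:]=0;dk[95:]=0
v,u=np.nonzero(dk);print("cap",u.mean()+265,v.mean()+115,len(u), (len(u)*4/np.pi)**.5)
cap=onz("top",u.mean()+265,v.mean()+115,.087);print(cap)
for (x,y) in((167,189),(363,272),(271,233)):
    print(onz("top",265+x/5-.4,115+y/5-.4,.062))
# ellipse from disc edge points read in the 5x crop (top face edge)
e=np.array([(103,225),(150,110),(270,70),(345,90),(440,230),(425,160),(425,300),(330,380),(270,395),(225,390),(120,310)])
P=np.array([onz("top",265+x/5-.4,115+y/5-.4,.062)[:2] for x,y in e])
A=np.c_[2*P,np.ones(len(P))];s=np.linalg.lstsq(A,(P**2).sum(1),rcond=None)[0]
R=(s[2]+s[0]**2+s[1]**2)**.5;print("circle",s[:2],R)
c=s[:2];print("dist",np.linalg.norm(cap[:2]-c), np.degrees(np.arctan2(*(cap[:2]-c)[::-1])))
# cap in scene view consistency
print(proj("scene",cap))
# plate/torch
t1=onz("top",265+222/5,115+320/5,.094);t2=onz("top",265+320/5,115+110/5,.094);print("torch",t1,t2)
E
```

```text
bbox [  15   10   77   87 3862]
disc [  19   11   71   85 3169]
cap 300.0483870967742 201.25806451612902 62 8.884866446580956
[0.46077891 0.1004048  0.087     ]
[0.62458582 0.10903315 0.062     ]
[ 0.56882607 -0.01909811  0.062     ]
[0.59495326 0.0408776  0.062     ]
circle [0.59702796 0.04175049] 0.10959671400789564
dist 0.14833790358233098 156.7084455492553
(np.float64(349.21969045768134), np.float64(205.52085486024683))
torch [0.53116053 0.07042884 0.094     ] [0.66752662 0.00743727 0.094     ]
```

Request:
carry_out(
  increments=[20,-32,0,0,0,0.0873,20,-32,0,0,0,0.0873,20,-32,0,0,0,0.0873,20,-32,0,0,0,0.0873,20,-32,0,0,0,0.0873,20,-32,0,0,0,0.0873,20,-32,0,0,0,0.0873,20,-32,0,0,0,0.0873,20,-32,0,0,0,0.0873,20,-32,0,0,0,0.0873,20,-32,0,0,0,0.0873,20,-32,0,0,0,0.0873,20,-32,0,0,0,0.0873,20,-32,0,0,0,0.0873,20,-32,0,0,0,0.0873,20,-32,0,0,0,0.0873,0,0,0,0,0,0,0,0,0,0,0,0],
  grip=1,
)

```text
clock: 2.35
position: [0.4583, 0.0978, 0.2265]
ee_rot: [1.737, -2.617, -0.001]
force: [0.1, 0.7, 0.6]
width: 0.001
gripper_force: 0.0
```

Request:
carry_out(
  increments=[3,1,-25,0,0,0,0,0,-25,0,0,0,0,0,-25,0,0,0,0,0,-25,0,0,0,0,0,-15,0,0,0,0,0,-10,0,0,0,0,0,0,0,0,0],
)

```text
clock: 3.22
position: [0.4611, 0.099, 0.1014]
ee_rot: [1.739, -2.615, -0.001]
force: [0.1, -0.7, 0.0]
width: 0.007
gripper_force: 0.0
```

```bash
python3 - <<'E'
from h import *
from cell import readout
a=vision.get_image("top")[...,::-1][115:220,265:395]
b=vision.get_image("scene")[...,::-1][140:240,310:400]
a=cv2.resize(a,(520,420),interpolation=cv2.INTER_CUBIC);b=cv2.resize(b,(378,420),interpolation=cv2.INTER_CUBIC)
c=np.hstack([a,b]); c=cv2.resize(c,(800,374));cv2.imwrite("pics/c.png",c)
s=readout.observe();print(s["position"],s["force"])
E
```

```text
[0.46189697 0.09886388 0.10217138] [-0.21093878 -0.16877761  0.08320899]
```

View pics/c.png

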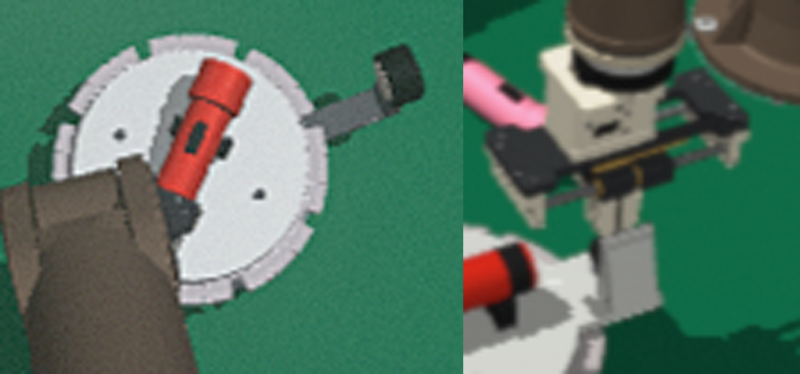

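The closed fingertips are behind the plate, over the cap, and the gripper body is above the torch's level. Now I press.

Request:
carry_out(
  increments=[0,0,-8,0,0,0,0,0,-6,0,0,0,0,0,-5,0,0,0,0,0,-4,0,0,0,0,0,-2,0,0,0,0,0,0,0,0,0],
)

```text
clock: 4.08
position: [0.4619, 0.0985, 0.0768]
ee_rot: [-1.738, 2.617, 0.0]
force: [-1.9, -0.6, 8.3]
width: 0.001
gripper_force: 4.1
```

```bash
python3 - <<'E'
import numpy as np
t=2.754-.05*np.arange(20);p=145.4*np.c_[np.cos(t),np.sin(t)]
print(np.round(np.diff(p,axis=0),1).tolist())
E
```

```text
[[2.9, 6.7], [3.2, 6.5], [3.6, 6.3], [3.9, 6.1], [4.2, 5.9], [4.5, 5.7], [4.8, 5.5], [5.0, 5.3], [5.3, 5.0], [5.5, 4.7], [5.8, 4.4], [6.0, 4.2], [6.2, 3.9], [6.4, 3.5], [6.5, 3.2], [6.7, 2.9], [6.8, 2.5], [6.9, 2.2], [7.0, 1.9]]
```

Request:
carry_out(
  increments=[0,0,-0.7,0,0,0,2.9,6.7,0,0,0,-0.05,3.2,6.5,0,0,0,-0.05,3.6,6.3,0,0,0,-0.05,3.9,6.1,0,0,0,-0.05,4.2,5.9,0,0,0,-0.05,4.5,5.7,0,0,0,-0.05,4.8,5.5,0,0,0,-0.05,0,0,0,0,0,0],
)

```text
clock: 5.2
position: [0.4904, 0.1417, 0.0766]
ee_rot: [-1.255, 2.877, -0.0]
force: [0.7, 0.2, 7.7]
width: 0.007
gripper_force: 4.1
```

```bash
python3 - <<'E'
from h import *
a=vision.get_image("top")[...,::-1][115:220,265:395]
b=vision.get_image("scene")[...,::-1][140:260,270:420]
a=cv2.resize(a,(445,360),interpolation=cv2.INTER_CUBIC);b=cv2.resize(b,(355,284),interpolation=cv2.INTER_CUBIC)
b=cv2.copyMakeBorder(b,0,76,0,0,cv2.BORDER_CONSTANT)
cv2.imwrite("pics/d.png",np.hstack([a,b]))
E
```

```text
(no output)
```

View pics/d.png

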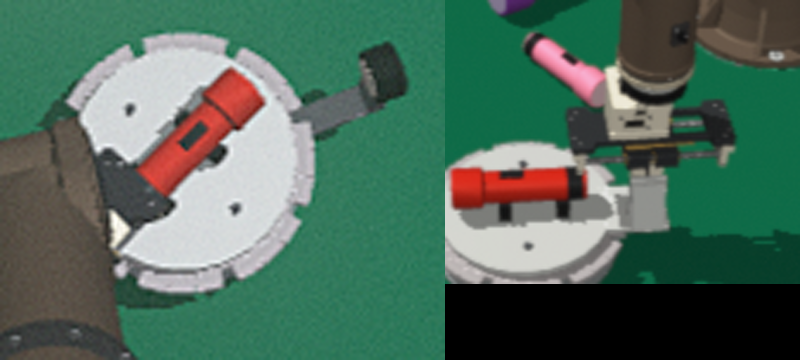

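The table has turned about 0.3 rad and is between notches. I'll lift off the cap, staying below the plate's top edge, and push on.

Request:
carry_out(
  increments=[0,0,8,0,0,0,0,0,9,0,0,0,5.0,5.3,0,0,0,-0.05,5.3,5.0,0,0,0,-0.05,5.5,4.7,0,0,0,-0.05,5.8,4.4,0,0,0,-0.05,6,4.2,0,0,0,-0.05,6.2,3.9,0,0,0,-0.05,6.4,3.5,0,0,0,-0.05,0,0,0,0,0,0],
)

```text
clock: 6.55
position: [0.5289, 0.172, 0.0929]
ee_rot: [0.736, -3.053, 0.0]
force: [-0.5, -0.0, -0.2]
width: 0.006
gripper_force: 0.0
```

Request:
carry_out(
  increments=[3.2,1.6,0,0,0,-0.025,3.3,1.6,0,0,0,-0.025,3.3,1.5,0,0,0,-0.025,3.4,1.4,0,0,0,-0.025,3.4,1.3,0,0,0,-0.025],
)

```text
clock: 7.18
position: [0.5458, 0.1795, 0.0929]
ee_rot: [0.541, -3.094, 0.0]
force: [-2.9, -1.5, 0.2]
width: 0.0
gripper_force: 1.9
```

Request:
carry_out(
  increments=[1.7,0.6,0,0,0,-0.012,1.7,0.6,0,0,0,-0.012,1.7,0.6,0,0,0,-0.012],
)

```text
clock: 7.55
position: [0.5506, 0.1812, 0.0929]
ee_rot: [0.487, -3.103, 0.0]
force: [-3.4, -2.2, -0.5]
width: 0.002
gripper_force: 2.2
```

Request:
carry_out(
  increments=[1.7,0.5,0,0,0,-0.012,1.7,0.5,0,0,0,-0.012,1.7,0.5,0,0,0,-0.012],
)

```text
clock: 7.92
position: [0.5555, 0.1829, 0.0931]
ee_rot: [0.431, -3.111, -0.0]
force: [-6.9, -1.8, 4.1]
width: 0.009
gripper_force: 3.9
```

Request:
carry_out(
  increments=[1.7,0.4,0,0,0,0,0,0,0,0,0,0],
)

```text
clock: 8.18
position: [0.5559, 0.183, 0.093]
ee_rot: [0.431, -3.109, -0.0]
force: [-10.9, -3.3, 6.3]
width: 0.003
gripper_force: 4.8
```

The push is blocked by the tongue in the notch. I'll back off, rise and move clear.

Request:
carry_out(
  increments=[-4,-1,0,0,0,0,-4,-1,0,0,0,0,0,0,15,0,0,0,0,0,30,0,0,0,0,0,40,0,0,0,0,0,40,0,0,0,-30,10,20,0,0,0,-40,20,0,0,0,0,-40,30,0,0,0,0,-40,40,0,0,0,0,-40,40,0,0,0,0,-30,40,0,0,0,0,-20,40,0,0,0,0,-20,40,0,0,0,0,0,0,0,0,0,0,0,0,0,0,0,0],
)

```text
clock: 10.18
position: [0.2902, 0.4409, 0.2387]
ee_rot: [-0.431, 3.111, 0.0]
force: [1.0, -0.2, 1.1]
width: 0.004
gripper_force: 0.0
```

```bash
python3 - <<'E'
from h import *
a=vision.get_image("top")[...,::-1][115:220,265:395]
b=vision.get_image("scene")[...,::-1][140:290,210:420]
a=cv2.resize(a,(400,323),interpolation=cv2.INTER_CUBIC);b=cv2.resize(b,(400,286),interpolation=cv2.INTER_CUBIC)
b=cv2.copyMakeBorder(b,0,37,0,0,cv2.BORDER_CONSTANT)
cv2.imwrite("pics/e.png",np.hstack([a,b]))
im=vision.get_image("top").astype(int)[115:220,265:395]
m=im.max(2)<75; m=m.astype(np.uint8)
n,l,st,ce=cv2.connectedComponentsWithStats(m)
for i in range(1,n):
    if 30<st[i,4]<200:
        p=onz("top",ce[i][0]+265,ce[i][1]+115,.087)[:2];d=p-[.5965,.0435]
        print(st[i,4],p,np.hypot(*d),np.degrees(np.arctan2(d[1],d[0])))
E
```

```text
168 [ 0.66944774 -0.14699987] 0.20398914881625935 -69.04675682290218
84 [0.57286625 0.09514943] 0.056799801412143955 114.58788877432248
57 [0.54300226 0.17913079] 0.14580026692793022 111.52608735383636
```

View pics/e.png

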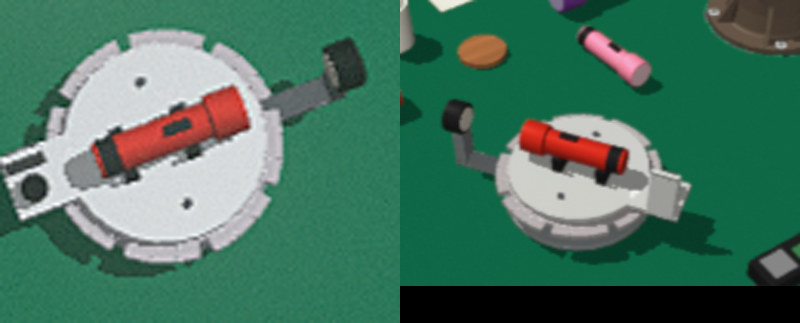

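The cap is at 111.5°, about 45.2° (0.79 rad) clockwise of its start. The torch lies in its cradle facing the sensor, and the arm is clear.

```bash
python3 -c "
from cell import arm
print(arm.sign_off())"
```

```text
the job is handed in; nothing more can be done
None
```

I pressed the plunger, pushed the turntable clockwise to the next notch (about 0.79 rad by camera) where the tongue stopped it, left the torch in its cradle facing the sensor, moved the arm clear and handed the job in; no verdict came back.

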